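# Press the last leg into the corner of an upturned display stand and hold it

### The job

The small display stand lies upside down on the bench with three legs already on: pick up the loose square leg and stand it foot up on the underside of the top in the empty corner, with its planed-off edge and bolt facing the inside of the frame. Push it firmly into the corner so that it bears on both rails at once, upright, square and down on the top, and finish while still holding it pressed there, as you would while glue grabs; leave the other things on the bench where they are.

Things in the scene. Friction and masses are not known exactly. Their poses are not given: they have to be found in the camera images.
- leg_mid (a point): Centre, half-way up, of the loose pale wooden leg: 36 x 36 mm, 90 mm long with its felt foot glide, 55-115 g. Starts standing on the bench, foot up; z points to the foot. Its sides face its own x and y, 18 mm away; the edge between +x and +y is planed off at 45 degrees, 12 mm along each. A 6 mm bolt sticks 22 mm out of that flat, 14 mm above the lower end. Fitted, its axes match the stand's.
- leg_flat (a point): Middle of the loose leg's planed-off flat, half-way up: at x +12, y +12 mm of leg_mid, same axes. The bolt lies below it and points the same way.
- stand: Brown wooden stand upside down: top board 220 (x) x 280 (y) mm, its upper side 15 mm above the bench; on it four rails 15 mm thick, upper edges 45 mm above the bench, and legs in three corners, 105 mm above the bench. Empty corner at -x, -y. Origin on the bench under the middle; yaw within 0.45 rad. A rubber mat and an iron weight (72 mm across, 62 high, at x +35, y +35 mm) keep it from moving.
- corner (a point): The empty corner: where the inner faces of the near and right rails meet the board, 15 mm above the bench, axes as the stand's, at x -85, y -115 mm of its origin. Near rail's inner face is x = 0 here, right rail's y = 0; the free space lies towards +x, +y. The fitted leg has its centre at x 18, y 18, z 45 mm in this frame, its -x and -y sides on the rails.
- near_rail: The rail on the stand's -x side, 15 x 260 x 30 mm along the stand's y, origin in the middle of its lower face (which is 15 mm above the bench). Fixed and rigid.
- right_rail: The rail on the stand's -y side, 170 x 15 x 30 mm along the stand's x, origin in the middle of its lower face (which is 15 mm above the bench). Fixed and rigid.
- glue_bottle: Bystander: white squeeze bottle with a cone nozzle, 60 mm across, 168 mm high, standing loose; origin under its middle.
- brush_jar: Bystander: aluminium jar of brushes, 72 mm across, 190 mm high with the brushes, standing loose; origin under its middle.
- try_square: Bystander: try square lying loose and flat, dark wooden stock 100 x 18 x 16 mm along +x from the origin, steel blade 28 mm wide that reaches 149 mm along +y at x 72 to 100 mm.
There are look-alikes about, which are no part of the job. Of the things that look like the part that bears leg_mid, take the one that is nearest to the robot's base at the start.

How it is judged:
By the outcome, as a careful person would: the job done as asked, in the order asked, and still so for the second after the job is handed in, while the arm keeps its last pose, push and grip.
It also fails if it takes over 45 s, if anything falls off the work surface, if the arm or the gripper's body presses on something with over 40 N, if the wrist force passes 120 N, or if a joint passes its speed limit or range.

### The arm

A 7-joint arm with a two-finger parallel gripper is mounted at the origin on the work surface. World frame = base frame: x ahead of the robot, y to its left, z up, the work surface at z = 0. Lengths are in m, angles in rad, forces in N, time in s.
With the tool pointing down it reaches from about 0.4 to 0.85 m from the base axis. Payload 10.4 kg.
Tool frame: the origin (TCP) lies between the finger pads; the fingertips stand manip.finger_overhang ahead of it and the grasp point (between the pads) lies 11 mm behind it (manip.finger_overhang is the distance from the TCP to the fingertips, in m); x points along the fingers, z is the direction in which the jaws open and shut, and the axes are right-handed (so a half turn about x gives the same grasp; the last joint's range is limited). The gripper opens to 85 mm and grips with 20 to 120 N. Pads are 22 mm wide; open, the fingers measure 114 mm over their backs; the gripper's body (76 mm by 85 mm) begins 54 mm behind the grasp point. The pads swing forward as they close: fully open they stand 13 mm farther back than shut.
Start: joints at [-1.258, 0.332, -0.065, 1.46, 0.022, 1.35, -0.088], TCP at [0.206, 0.59, 0.239] pointing down, gripper open.
Joint ranges: [-2.6, 2.6], [-0.5, 2.12], [-1.47, 1.34], [0.16, 2.42], [-1.27, 4.41], [0.06, 2.06], [-2.6, 2.6]. Speed limits (rad/s): [2.22, 2.22, 2.79, 2.79, 3.14, 3.14, 3.14].

### API

Orientations are given as a unit quaternion [x, y, z, w].
In Python, from workcell import get_obs, camera, workorder, manip gives the robot as it stands. The module is installed in compiled form; this text tells all that it offers.
- The arm moves only by the tool play_rows, never from a script. Its argument "increments" is text: rows parted by semicolons, each of 4 numbers parted by spaces: the shift along the tool's x, y, z in m, then the turn about the tool's x in rad. A call has 1 to 20 rows; each row shifts and turns the pose as measured when the row begins, along the tool's axes as they then stand; what a row does not reach is not made up. A row lasts 1/10 s, in which the tool goes at most 50 mm and 8.59 degrees, less where a joint would pass 70% of its speed; a pose out of reach is approached as far as the arm can. A call is refused whole if a number of a shift passes 0.05 or a number of a turn 0.15, either way. A call with a gripper value outside its range is refused whole. "hand" is the gripper command: -1 is fully open, 1 is shut, values between are in proportion, set as the call begins (left out, the last holds). The fingers move at their own pace and stop on an object; "squeeze" is the grip in N (left out, the last holds). Time passes only in rows, so rows that do not move let the fingers close. It gives the time, the measured TCP pose, the force and the opening at its end, in the units of the state.
- get_obs(): the state, without advancing time (a new reading comes with each control period).
- camera(name): name is "scene" or "top" or "wrist"; returns a dict with "img" (400x640x3 uint8, blue, green, red), "fov_y" (degrees; the focal length in pixels is half the picture's height over the tangent of half this angle, whatever the lens; pixels are square), "cx", "cy" (the principal point, pixels), "R" (3x3) and "t" (3): a world point X has camera coordinates R X + t; the wrist camera has in their place "tool_from_camera" (4x4, takes a point from camera to tool coordinates, whose origin is the TCP and whose axes are the tool frame's). Camera axes: x right, y down, z forward; pixel columns grow to the right and rows downward; lengths in m; the calibration is good to about 2 mm. The wrist camera is an equidistant fisheye: a pixel r from the principal point sees the ray r / f radians off the axis. A picture is of the moment at which its call begins: read the wrist's pose just before it. There is no depth.
- workorder.hand_in(): hands the job in, once; it reports no verdict.
The state is a dict: "clock": time; "joint_pos": joint angles; "joint_velocities": joint speeds; "tau": joint torques, N m; "position": TCP position; "ee_rot": TCP orientation; "ft_force": force on the tool from outside, world axes, zero at the start; "torque": the same for the moment, N m; "grip_width": opening from 0.0 (shut) to 1.0 (fully open).
Only numpy, scipy, OpenCV 4.12 (cv2) and the standard library are available. Lean on these libraries where they do the work, as an engineer would, in place of code of your own. Each camera call takes 0.05 s, during which the arm holds its last target.

## Working session

There is one attempt and no reset: what is moved stays moved. The work goes in short steps, Python scripts to look and compute and a tool call to move; the robot and the scene stay as the last step left them, time stands still between calls to the robot, and variables do not carry over. Pictures are saved under pics/ and viewed, and the job is handed in when it is done.

Besides the shell and the picture viewer there is one more tool, called by a JSON object that holds its "fn" and its "kwargs". play_rows: Moves the arm, as the interface text tells. Its arguments: {"type":"object","properties":{"increments":{"type":"string"},"hand":{"type":"number"},"squeeze":{"type":"number"}},"required":["increments"]}

```bash
mkdir -p pics; cat > h.py <<'E'
import numpy as np, cv2
from workcell import get_obs, camera, workorder, manip
from scipy.spatial.transform import Rotation as Ro
def save(c,n): cv2.imwrite('pics/'+n+'.png',c['img'])
def foc(c): return 200/np.tan(np.radians(c['fov_y']/2))
def pix2plane(c,u,v,z):
    f=foc(c); d=np.array([(u-c['cx'])/f,(v-c['cy'])/f,1]); R=np.array(c['R']);t=np.array(c['t'])
    o=-R.T@t; d=R.T@d; return o+d*(z-o[2])/d[2]
def proj(c,X):
    f=foc(c); p=np.array(c['R'])@np.array(X)+np.array(c['t']); return p[0]/p[2]*f+c['cx'],p[1]/p[2]*f+c['cy']
E
python3 - <<'E'
from h import *
import pickle
d={}
for n in ['scene','top','wrist']:
    c=camera(n); save(c,n+'0'); d[n]=c; print(n,c['fov_y'],c['cx'],c['cy'],{k:np.round(v,3).tolist() for k,v in c.items() if k in('R','t','tool_from_camera')})
o=get_obs(); print({k:np.round(v,3).tolist() for k,v in o.items()},manip.finger_overhang); d['obs']=o
pickle.dump(d,open('d0.pkl','wb'))
E
```

```text
scene 42.253923025999825 323.21644389901775 196.544161010595 {'R': [[-0.092, 0.996, -0.012], [0.815, 0.069, -0.576], [-0.572, -0.063, -0.818]], 't': [0.078, -0.409, 1.508]}
top 52.07032721538988 321.5545891696125 207.3934293449025 {'R': [[0.016, -1.0, 0.004], [-0.987, -0.016, -0.158], [0.158, -0.002, -0.987]], 't': [-0.049, 0.55, 0.928]}
wrist 65.70646984690485 320.15161988393834 201.27496448272782 {'tool_from_camera': [[0.0, -0.274, 0.962, -0.135], [-0.0, -0.962, -0.274, 0.07], [1.0, -0.0, -0.0, 0.0], [0.0, 0.0, 0.0, 1.0]]}
{'clock': 0.15, 'joint_pos': [-1.258, 0.333, -0.065, 1.461, 0.022, 1.35, -0.089], 'joint_velocities': [-0.001, -0.003, 0.001, -0.001, -0.0, -0.0, -0.002], 'tau': [0.0, -62.583, 0.049, -39.185, 0.016, 0.007, -0.0], 'position': [0.206, 0.59, 0.239], 'ee_rot': [-0.41, 0.577, 0.409, 0.576], 'ft_force': [1.051, 0.007, 0.241], 'torque': [0.02, -0.088, -0.024], 'grip_width': 1.003} 0.008
```

View pics/scene0.png

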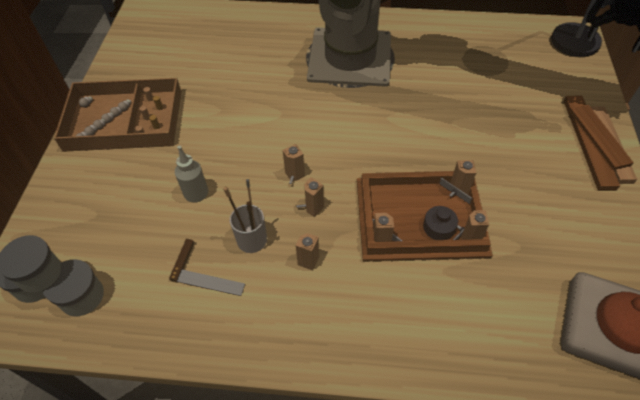

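View pics/top0.png

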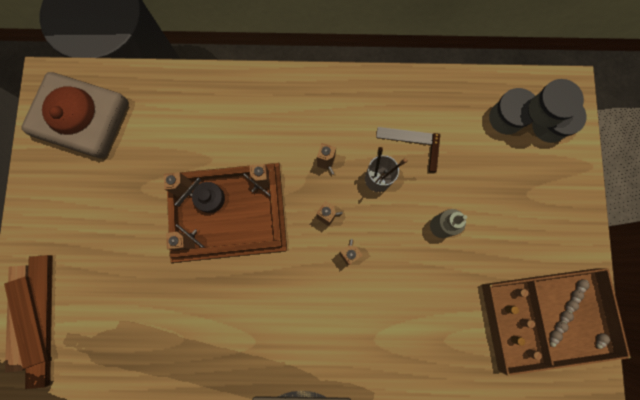

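View pics/wrist0.png

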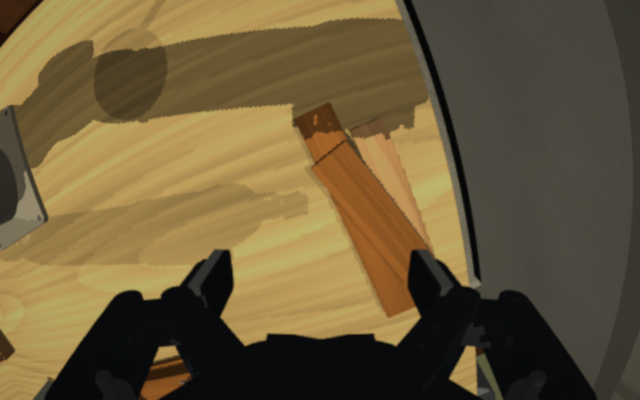

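```bash
python3 - <<'E'
from h import *
import pickle
d=pickle.load(open('d0.pkl','rb'))
t=d['top']['img']; s=d['scene']['img']
cv2.imwrite('pics/t1.png',cv2.resize(t[130:280,300:400],None,fx=4,fy=4,interpolation=cv2.INTER_CUBIC)[:600])
cv2.imwrite('pics/t2.png',cv2.resize(t[155:270,155:295],None,fx=5,fy=5,interpolation=cv2.INTER_CUBIC))
cv2.imwrite('pics/s1.png',cv2.resize(s[130:280,270:370],None,fx=4,fy=4,interpolation=cv2.INTER_CUBIC))
for p in [(350,255),(326,212),(326,152)]:
    q=pix2plane(d['top'],*p,.09);print(q,np.hypot(*q[:2]))
E
```

```text
[ 0.43713305 -0.10480042  0.09      ] 0.44952022857308965
[ 0.53268551 -0.05021429  0.09      ] 0.5350470306878042
[ 0.67273336 -0.0482535   0.09      ] 0.6744616896303871
```

View pics/t1.png

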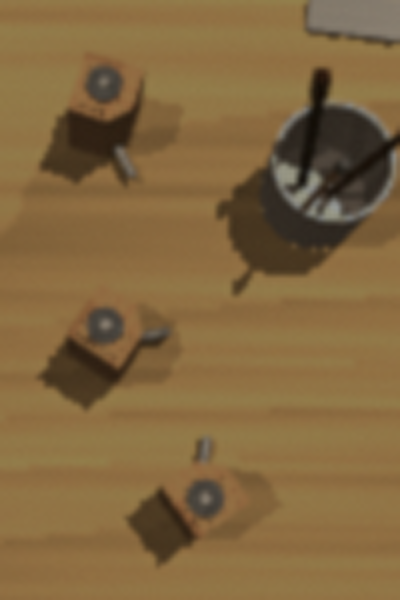

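View pics/t2.png

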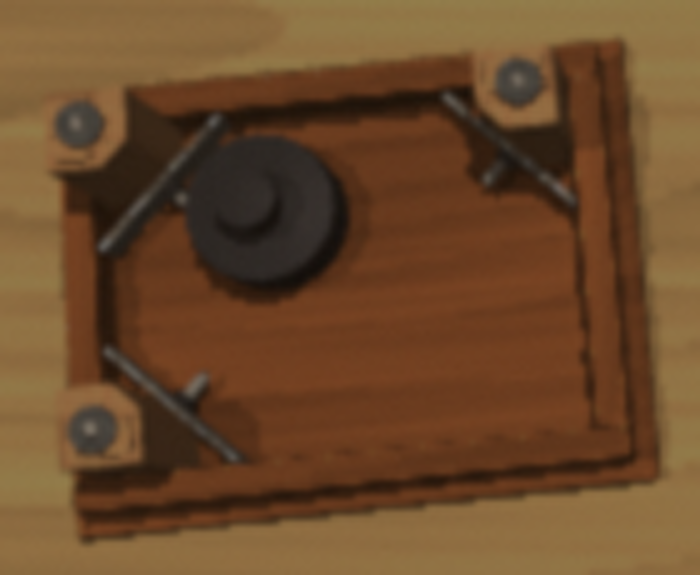

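View pics/s1.png

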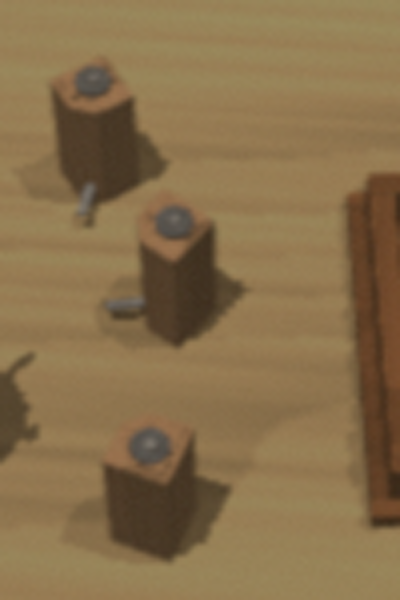

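```bash
python3 - <<'E'
from h import *
import pickle
d=pickle.load(open('d0.pkl','rb'))
t=d['top']['img']; s=d['scene']['img']
def crop(im,u0,v0,w,h,k,n):
    o=cv2.resize(im[v0:v0+h,u0:u0+w],None,fx=k,fy=k,interpolation=cv2.INTER_CUBIC)
    o=cv2.convertScaleAbs(o,alpha=1.5)
    for i in range(0,w,5): cv2.putText(o,str(u0+i),(int((i+.5)*k)-8,8),0,.3,(255,255,255)); cv2.line(o,(int((i+.5)*k),10),(int((i+.5)*k),16),(255,255,255))
    for i in range(0,h,5): cv2.putText(o,str(v0+i),(0,int((i+.5)*k)+3),0,.3,(255,255,255)); cv2.line(o,(20,int((i+.5)*k)),(26,int((i+.5)*k)),(255,255,255))
    cv2.imwrite('pics/'+n+'.png',o)
crop(t,330,235,40,40,14,'tl'); crop(s,275,140,40,50,12,'sl')
crop(t,160,155,130,110,6,'ts'); 
crop(s,350,155,145,110,5,'ss')
R=Ro.from_quat(d['obs']['ee_rot']).as_matrix(); print(R.round(4))
E
```

```text
[[-3.000e-04 -9.442e-01  3.295e-01]
 [-1.000e-03  3.295e-01  9.442e-01]
 [-1.000e+00 -0.000e+00 -1.100e-03]]
```

View pics/tl.png

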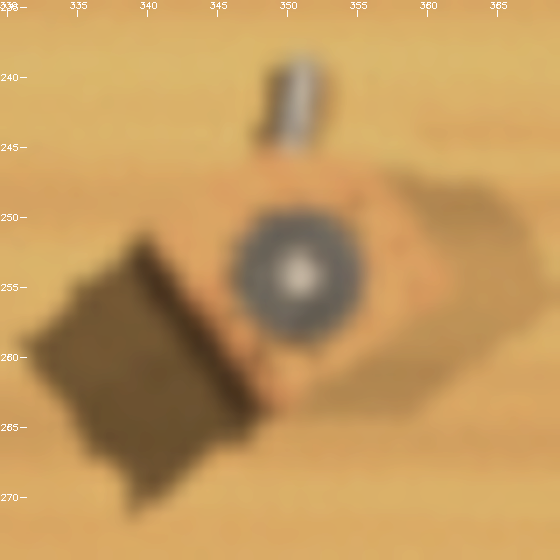

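View pics/sl.png

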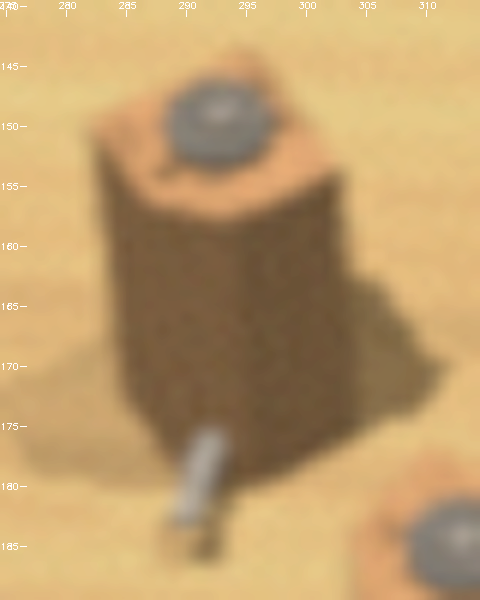

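View pics/ts.png

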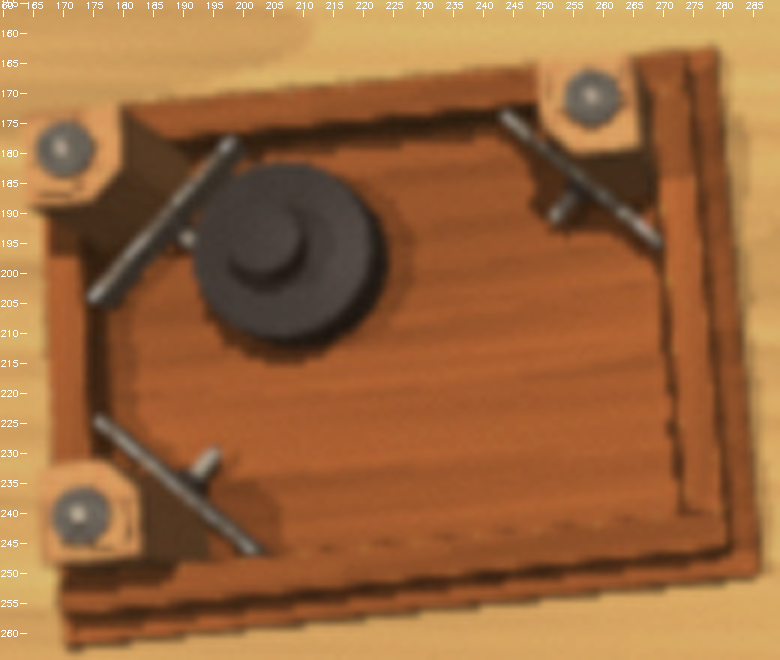

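View pics/ss.png

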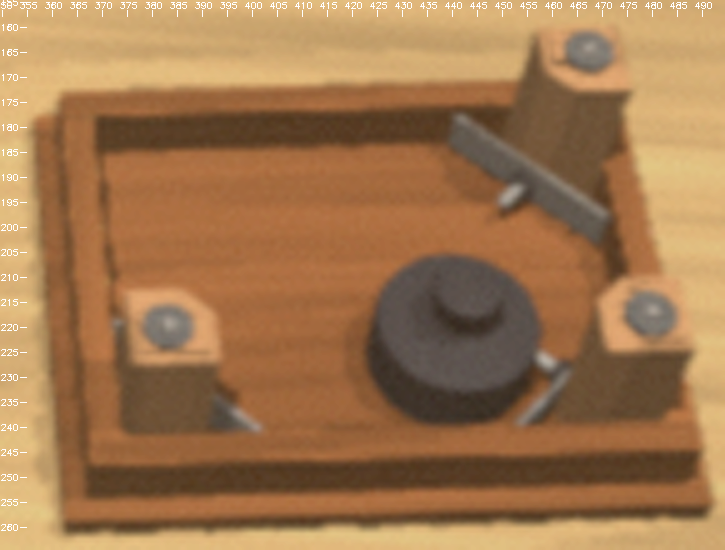

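```bash
cat > fit.py <<'E'
from h import *
import pickle
from scipy.optimize import least_squares
d=pickle.load(open('d0.pkl','rb'))
def T(p,X): c,s=np.cos(p[2]),np.sin(p[2]); return [p[0]+c*X[0]-s*X[1],p[1]+s*X[0]+c*X[1],X[2]]
def fit(obs,p0,nm):
    f=lambda p:np.concatenate([np.array(proj(d[c],T(p,X)))-uv for c,X,uv in obs])
    r=least_squares(f,p0,loss='soft_l1'); print(nm,r.x.round(4),np.degrees(r.x[2]).round(2))
    for (c,X,uv),e in zip(obs,f(r.x).reshape(-1,2)): print('  ',c,X,uv,e.round(1))
    return r.x
z=.088
# leg: -x-y corner A; (+18,-18) B ; (-18,18) C
a=.018;b=.006
leg=[('top',(-a,a,z),(340.2,251)),('top',(-a,-a,z),(348.5,264)),('top',(a,-a,z),(361.5,254.5)),('top',(a,b,z),(356.5,247)),('top',(b,a,z),(347.5,246)),
('top',(.0275,.0275,.014),(351.3,239.5)),('top',(0,0,.09),(350.7,254)),
('scene',(0,0,.09),(292.8,149.5)),('scene',(-a,-a,z),(295,144)),('scene',(a,-a,z),(282.5,150.5)),('scene',(-a,a,z),(302.7,154.3)),('scene',(.0275,.0275,.014),(290.3,183.5))]
# determine labelling: bolt direction ~ world +x => yaw ~ -45deg
pl=fit(leg,[.437,-.105,np.radians(-50)],'leg')
st=[]
for X,uv in [((-.067,.097,.105),(172.8,240)),((.067,.097,.105),(170,179)),((.067,-.097,.105),(258,170.8)),((-.11,-.14,.015),(286.3,250.2)),((-.11,.14,.015),(170.5,262.5)),((-.1,-.13,.045),(281.3,245.8)),((.11,-.14,.015),(278.6,162.7))]: st.append(('top',X,uv))
for X,uv in [((-.067,.097,.105),(467.5,164.5)),((.067,.097,.105),(479.8,217)),((.067,-.097,.105),(383.2,219.5)),((.11,-.14,.015),(362.5,260)),((.11,.14,.015),(491,257)),((-.11,-.14,.015),(354,178)),((-.1,-.13,.045),(362,173.5))]: st.append(('scene',X,uv))
ps=fit(st,[.55,.15,.1],'stand')
for c in('top','scene'): fit([o for o in leg if o[0]==c],pl,'leg'+c); fit([o for o in st if o[0]==c],ps,'stand'+c)
print('target',T(ps,(-.067,-.097,.06)))
E
python3 fit.py
```

```text
leg [ 0.442  -0.1065 -0.9425] -54.0
   top (-0.018, 0.018, 0.088) (340.2, 251) [-0.8 -0.1]
   top (-0.018, -0.018, 0.088) (348.5, 264) [0.4 0.2]
   top (0.018, -0.018, 0.088) (361.5, 254.5) [0.5 0.4]
   top (0.018, 0.006, 0.088) (356.5, 247) [-0.8 -1. ]
   top (0.006, 0.018, 0.088) (347.5, 246) [ 0.7 -1.3]
   top (0.0275, 0.0275, 0.014) (351.3, 239.5) [-0.3 -1.1]
   top (0, 0, 0.09) (350.7, 254) [ 0.1 -1.2]
   scene (0, 0, 0.09) (292.8, 149.5) [-0.2  0.1]
   scene (-0.018, -0.018, 0.088) (295, 144) [ 0.7 -2. ]
   scene (0.018, -0.018, 0.088) (282.5, 150.5) [-0.4 -2.4]
   scene (-0.018, 0.018, 0.088) (302.7, 154.3) [ 0.6 -2.1]
   scene (0.0275, 0.0275, 0.014) (290.3, 183.5) [-0.3 -0.9]
stand [0.5443 0.1946 0.1168] 6.69
   top (-0.067, 0.097, 0.105) (172.8, 240) [ 0.8 -1.6]
   top (0.067, 0.097, 0.105) (170, 179) [1. 0.]
   top (0.067, -0.097, 0.105) (258, 170.8) [-0.7 -0.2]
   top (-0.11, -0.14, 0.015) (286.3, 250.2) [ 0.1 -0.8]
   top (-0.11, 0.14, 0.015) (170.5, 262.5) [-0.8 -1.3]
   top (-0.1, -0.13, 0.045) (281.3, 245.8) [-0.6 -1. ]
   top (0.11, -0.14, 0.015) (278.6, 162.7) [ 0.1
[... 1358 characters left out ...]
144) [ 0.4 -0.5]
   scene (0.018, -0.018, 0.088) (282.5, 150.5) [-0.6 -0.6]
   scene (-0.018, 0.018, 0.088) (302.7, 154.3) [ 0.6 -0.7]
   scene (0.0275, 0.0275, 0.014) (290.3, 183.5) [-0.1  0.8]
standscene [0.5472 0.1945 0.115 ] 6.59
   scene (-0.067, 0.097, 0.105) (467.5, 164.5) [-0.7  1.4]
   scene (0.067, 0.097, 0.105) (479.8, 217) [-1.1  0.2]
   scene (0.067, -0.097, 0.105) (383.2, 219.5) [0.7 0.1]
   scene (0.11, -0.14, 0.015) (362.5, 260) [-0.4 -0.2]
   scene (0.11, 0.14, 0.015) (491, 257) [ 1.9 -0.6]
   scene (-0.11, -0.14, 0.015) (354, 178) [ 2.  -0.2]
   scene (-0.1, -0.13, 0.045) (362, 173.5) [-0.9 -0.2]
target [np.float64(0.48907472306049543), np.float64(0.0904206539762363), 0.06]
```

```bash
cat > plan.py <<'E'
from h import *
def yaw_of(R): return np.degrees(np.arctan2(R[1,2],R[0,2]))
def plan(target,yawdeg,n,o=None,R=None,p=None):
    o=o or get_obs()
    p=np.array(o['position']) if p is None else p; R=Ro.from_quat(o['ee_rot']).as_matrix() if R is None else R
    dy=(yawdeg-yaw_of(R)+180)%360-180
    tr=-np.radians(dy)/n
    rows=[]
    for i in range(n):
        s=R.T@((np.array(target)-p)/(n-i)); s=np.round(s,4); p=p+R@s
        R=R@Ro.from_rotvec([round(tr,3),0,0]).as_matrix(); rows.append('%g %g %g %g'%(*s,round(tr,3)))
    print('; '.join(rows)); print('end',p.round(4),yaw_of(R).round(1)); return p,R
def st():
    o=get_obs(); R=Ro.from_quat(o['ee_rot']).as_matrix()
    print('t',round(float(o['clock']),2),'p',np.round(o['position'],4),'yaw',yaw_of(R).round(2),'tilt',np.degrees(np.arccos(-R[2,0])).round(2),'F',np.round(o['ft_force'],1),'M',np.round(o['torque'],2),'g',np.round(o['grip_width'],3),'j',np.round(o['joint_pos'],2)); return o
E
python3 -c "
from plan import *
p,R=plan([.40,.25,.24],15,10)
plan([.442,-.106,.22],-54,10,p=p,R=R)"
```

```text
-0.0001 -0.0295 -0.0257 0.097; -0.0001 -0.0319 -0.0227 0.097; -0.0001 -0.0339 -0.0195 0.097; -0.0001 -0.0357 -0.0161 0.097; -0.0001 -0.0371 -0.0126 0.097; -0.0001 -0.0381 -0.009 0.097; -0.0001 -0.0388 -0.0052 0.097; -0.0001 -0.0391 -0.0015 0.097; -0.0001 -0.039 0.0023 0.097; -0.0001 -0.0387 0.0062 0.097
end [0.4  0.25 0.24] 15.2
0.002 -0.0355 -0.0053 0.121; 0.002 -0.0358 -0.001 0.121; 0.002 -0.0357 0.0034 0.121; 0.002 -0.035 0.0077 0.121; 0.0021 -0.0338 0.0118 0.121; 0.002 -0.0322 0.0158 0.121; 0.0021 -0.03 0.0196 0.121; 0.002 -0.0274 0.0231 0.121; 0.0021 -0.0244 0.0262 0.121; 0.002 -0.0211 0.029 0.121
end [ 0.442 -0.106  0.22 ] -54.1
```

{"fn": "play_rows", "kwargs": {"increments": "0 -0.03 -0.026 0.1; 0 -0.032 -0.023 0.1; 0 -0.034 -0.019 0.1; 0 -0.036 -0.016 0.1; 0 -0.037 -0.013 0.1; 0 -0.038 -0.009 0.1; 0 -0.039 -0.005 0.1; 0 -0.039 -0.001 0.1; 0 -0.039 0.002 0.1; 0 -0.039 0.006 0.1", "hand": -1}}

```text
clock: 1.15
position: [0.3932, 0.2343, 0.2352]
ee_rot: [-0.074, 0.705, 0.072, 0.701]
ft_force: [1.0, -0.6, -0.6]
grip_width: 1.001
```

```bash
python3 -c "
from plan import *
st()
plan([.442,-.106,.22],-54,10)"
```

```text
t 1.15 p [0.3932 0.2343 0.2352] yaw 11.81 tilt 0.33 F [ 1.  -0.6 -0.6] M [ 0.02 -0.04 -0.02] g 1.001 j [-0.9  -0.04  0.26  1.89  0.01  1.3  -0.44]
0.0016 -0.0343 -0.0022 0.115; 0.0016 -0.0343 0.0018 0.115; 0.0016 -0.0339 0.0057 0.115; 0.0016 -0.033 0.0096 0.115; 0.0016 -0.0317 0.0133 0.115; 0.0016 -0.03 0.0168 0.115; 0.0016 -0.0279 0.0202 0.115; 0.0016 -0.0253 0.0232 0.115; 0.0015 -0.0225 0.026 0.115; 0.0016 -0.0194 0.0283 0.115
end [ 0.442  -0.1059  0.22  ] -54.1
```

{"fn": "play_rows", "kwargs": {"increments": "0.001 -0.034 -0.002 0.115; 0.001 -0.034 0.002 0.115; 0.001 -0.034 0.006 0.115; 0.001 -0.033 0.01 0.115; 0.001 -0.032 0.013 0.115; 0.001 -0.03 0.017 0.115; 0.001 -0.028 0.02 0.115; 0.001 -0.025 0.023 0.115; 0.001 -0.022 0.026 0.115; 0.001 -0.019 0.028 0.115; 0 0 0 0; 0 0 0 0"}}

```text
clock: 2.35
position: [0.4343, -0.1261, 0.2248]
ee_rot: [0.34, 0.621, -0.342, 0.618]
ft_force: [0.0, 0.5, 0.4]
grip_width: 0.998
```

```bash
python3 -c "
from plan import *
st()
c=camera('wrist'); save(c,'w1')
import pickle; pickle.dump((c,get_obs()),open('w1.pkl','wb'))
print(c['tool_from_camera'])
c=camera('top'); save(c,'t3')"
```

```text
t 2.35 p [ 0.4343 -0.1261  0.2248] yaw -57.64 tilt 0.27 F [0.  0.5 0.4] M [ 0.09 -0.05  0.02] g 0.998 j [-0.49 -0.09  0.65  1.94  0.06  1.28 -0.87]
[[ 5.94111208e-04 -2.75185156e-01  9.61391064e-01 -1.35281782e-01]
 [-4.26375353e-04 -9.61391216e-01 -2.75184936e-01  6.97195550e-02]
 [ 9.99999733e-01 -2.46423000e-04 -6.88505465e-04 -1.02120167e-04]
 [ 0.00000000e+00  0.00000000e+00  0.00000000e+00  1.00000000e+00]]
```

View pics/w1.png

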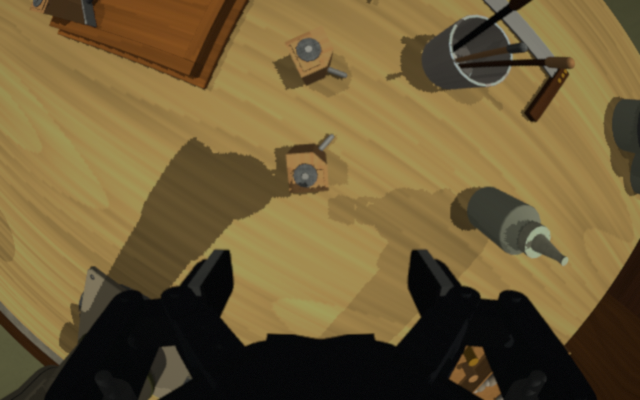

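```bash
python3 -c "
from plan import *
import pickle
c,o=pickle.load(open('w1.pkl','rb'))
im=c['img'][125:200,275:345]
o2=cv2.resize(im,None,fx=8,fy=8,interpolation=cv2.INTER_CUBIC); o2=cv2.convertScaleAbs(o2,alpha=1.4)
for i in range(0,70,5): cv2.putText(o2,str(275+i),(i*8-4,8),0,.3,(255,255,255)); cv2.line(o2,(i*8+4,10),(i*8+4,16),(255,255,255))
for i in range(0,75,5): cv2.putText(o2,str(125+i),(0,i*8+7),0,.3,(255,255,255)); cv2.line(o2,(20,i*8+4),(26,i*8+4),(255,255,255))
cv2.imwrite('pics/w1c.png',o2)"
```

```text
(no output)
```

View pics/w1c.png

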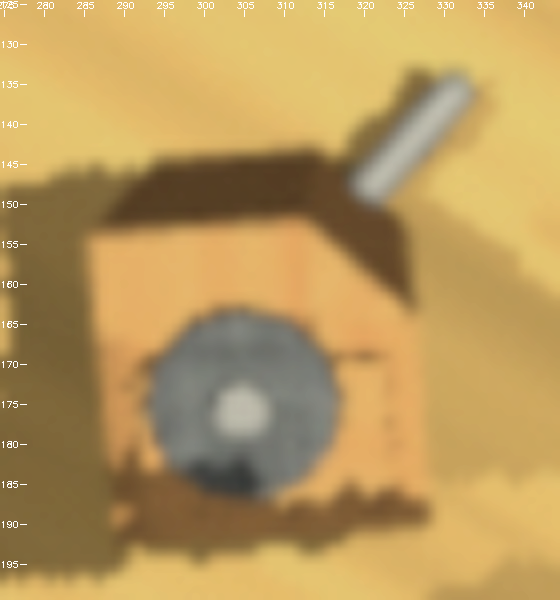

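```bash
cat > wr.py <<'E'
from plan import *
def wproj(c,o,X):
    R=Ro.from_quat(o['ee_rot']).as_matrix(); p=R.T@(np.array(X)-np.array(o['position']))
    Tc=np.linalg.inv(c['tool_from_camera']); q=Tc[:3,:3]@p+Tc[:3,3]
    th=np.arctan2(np.hypot(q[0],q[1]),q[2]); ph=np.arctan2(q[1],q[0]); f=foc(c)
    return c['cx']+f*th*np.cos(ph),c['cy']+f*th*np.sin(ph)
E
cat > f2.py <<'E'
from wr import *
import pickle
from scipy.optimize import least_squares
c,o=pickle.load(open('w1.pkl','rb'))
a=.018;b=.006
for z in(.086,.09):
    P=[((-a,a,z),(286,153.5)),((b,a,z),(313,151.5)),((a,b,z),(325.5,163)),((a,-a,z),(328,189.3)),((-a,-a,z),(290.5,193)),((0,0,.09),(304.5,175.5)),((.0275,.0275,.014),(331.5,134.5))]
    def T(p,X): k,s=np.cos(p[2]),np.sin(p[2]); return [p[0]+k*X[0]-s*X[1],p[1]+s*X[0]+k*X[1],X[2]]
    f=lambda p:np.concatenate([np.array(wproj(c,o,T(p,X)))-uv for X,uv in P])
    r=least_squares(f,[.44,-.106,-.94],loss='soft_l1'); print(z,r.x.round(4),np.degrees(r.x[2]).round(2)); print(f(r.x).reshape(-1,2).round(1).tolist())
E
python3 f2.py
```

```text
0.086 [ 0.4429 -0.106  -0.9232] -52.9
[[-1.0, 0.5], [-1.3, 0.1], [0.8, 0.8], [0.4, 0.4], [-1.3, -0.1], [2.2, -2.7], [0.6, -0.7]]
0.09 [ 0.4435 -0.1057 -0.9268] -53.1
[[-1.4, 0.3], [-1.3, -0.1], [0.9, 0.8], [0.4, 0.8], [-1.8, 0.2], [2.2, -3.4], [0.7, -1.3]]
```

```bash
python3 -c "
from plan import *
st()
p,R=plan([.4420,-.107,.20],-53.2,3)"
```

```text
t 2.45 p [ 0.4343 -0.1255  0.2248] yaw -57.54 tilt 0.26 F [-0.7  1.5  0.4] M [0.   0.02 0.02] g 0.996 j [-0.49 -0.09  0.65  1.94  0.06  1.28 -0.87]
0.0083 0.0055 -0.0038 -0.025; 0.0082 0.0056 -0.0037 -0.025; 0.0083 0.0057 -0.0035 -0.025
end [ 0.442 -0.107  0.2  ] -53.2
```

{"fn": "play_rows", "kwargs": {"increments": "0.01 0.006 -0.004 -0.025; 0.01 0.006 -0.004 -0.025; 0.01 0.005 -0.003 -0.025; 0 0 0 0"}}

```text
clock: 2.85
position: [0.4427, -0.1016, 0.1915]
ee_rot: [0.311, 0.636, -0.313, 0.633]
ft_force: [0.5, -0.3, 0.5]
grip_width: 0.999
```

```bash
python3 -c "
from plan import *
st()
p,R=plan([.4420,-.107,.05],-53.2,6)"
```

```text
t 2.85 p [ 0.4427 -0.1016  0.1915] yaw -52.39 tilt 0.29 F [ 0.5 -0.3  0.5] M [0.06 0.02 0.06] g 0.999 j [-0.52 -0.04  0.63  1.98  0.03  1.2  -0.81]
0.0236 -0.0005 0.0007 0.002; 0.0236 -0.0006 0.0007 0.002; 0.0236 -0.0005 0.0007 0.002; 0.0236 -0.0006 0.0007 0.002; 0.0235 -0.0005 0.0007 0.002; 0.0236 -0.0006 0.0007 0.002
end [ 0.4419 -0.107   0.05  ] -53.1
```

{"fn": "play_rows", "kwargs": {"increments": "0.025 -0.001 0.001 0.003; 0.025 -0.001 0.001 0.003; 0.02 -0.001 0.001 0.003; 0 0 0 0; 0 0 0 0"}}

```text
clock: 3.35
position: [0.4423, -0.1043, 0.1193]
ee_rot: [0.312, 0.635, -0.315, 0.632]
ft_force: [1.0, 0.2, 0.9]
grip_width: 1.002
```

```bash
python3 -c "
from plan import *
st()
p,R=plan([.4420,-.107,.05],-53.2,5)
c=camera('wrist'); save(c,'w2')"
```

```text
t 3.35 p [ 0.4423 -0.1043  0.1193] yaw -52.65 tilt 0.33 F [1.  0.2 0.9] M [-0.02  0.    0.04] g 1.002 j [-0.5   0.06  0.66  2.06 -0.04  1.03 -0.74]
0.0139 -0.0003 0.0004 0.002; 0.0138 -0.0003 0.0004 0.002; 0.0139 -0.0003 0.0004 0.002; 0.0138 -0.0003 0.0005 0.002; 0.0139 -0.0003 0.0004 0.002
end [ 0.442 -0.107  0.05 ] -53.2
```

View pics/w2.png

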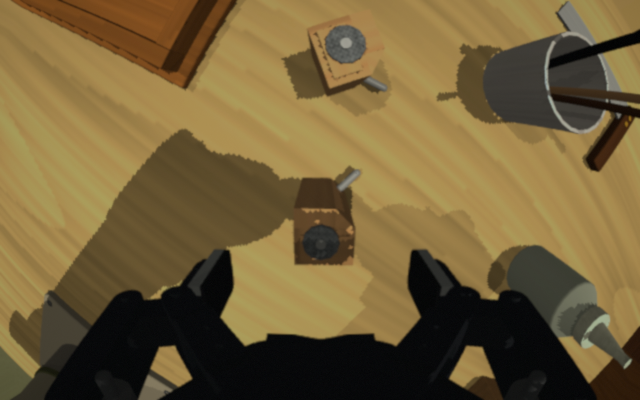

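{"fn": "play_rows", "kwargs": {"increments": "0.015 -0.001 0.001 0.003; 0.015 0 0 0.003; 0.015 0 0 0.003; 0.012 0 0 0; 0.008 0 0 0; 0 0 0 0; 0 0 0 0"}}

```text
clock: 4.1
position: [0.4473, -0.1049, 0.0585]
ee_rot: [0.317, 0.631, -0.315, 0.634]
ft_force: [-0.2, 0.2, -0.1]
grip_width: 1.003
```

```bash
python3 -c "
from plan import *
st()
p,R=plan([.4420,-.107,.05],-53.2,1)
c=camera('wrist'); save(c,'w3')"
```

```text
t 4.1 p [ 0.4473 -0.1049  0.0585] yaw -53.03 tilt 0.31 F [-0.2  0.2 -0.1] M [ 0.03 -0.    0.  ] g 1.003 j [-0.47  0.18  0.65  2.11 -0.14  0.88 -0.66]
0.0085 -0.0056 -0.0015 0.003
end [ 0.442  -0.1071  0.05  ] -53.2
```

View pics/w3.png

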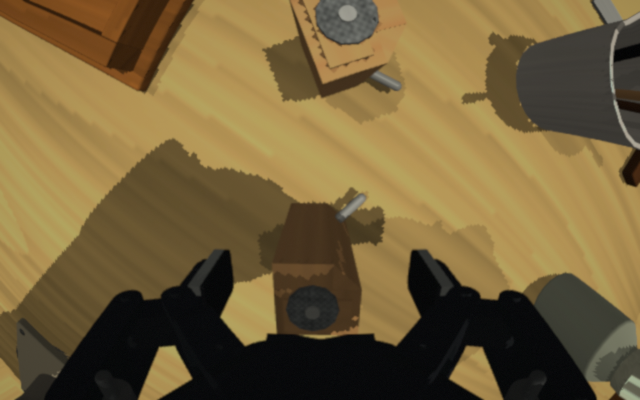

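{"fn": "play_rows", "kwargs": {"increments": "0.004 -0.003 -0.001 0.002; 0.004 -0.003 -0.001 0; 0 0 0 0; 0 0 0 0"}}

```text
clock: 4.55
position: [0.4415, -0.1071, 0.0509]
ee_rot: [0.318, 0.63, -0.315, 0.635]
ft_force: [0.3, -0.3, 0.4]
grip_width: 0.995
```

```bash
python3 -c "
from plan import *
st()
p,R=plan([.4420,-.107,.05],-53.2,1)"
```

```text
t 4.55 p [ 0.4415 -0.1071  0.0509] yaw -53.16 tilt 0.43 F [ 0.3 -0.3  0.4] M [-0.05 -0.01  0.02] g 0.995 j [-0.46  0.18  0.65  2.13 -0.15  0.86 -0.65]
0.0009 0.0005 0.0002 0.001
end [ 0.442 -0.107  0.05 ] -53.2
```

{"fn": "play_rows", "kwargs": {"increments": "0 0 0 0; 0 0 0 0; 0 0 0 0; 0 0 0 0; 0 0 0 0; 0 0 0 0; 0 0 0 0; 0 0 0 0", "hand": 1, "squeeze": 60}}

```text
clock: 5.35
position: [0.4419, -0.107, 0.0513]
ee_rot: [0.318, 0.63, -0.315, 0.635]
ft_force: [-0.6, 0.1, 0.3]
grip_width: 0.415
```

```bash
python3 -c "
from plan import *
o=st();R=Ro.from_quat(o['ee_rot']).as_matrix();print(R.round(4))
c=camera('wrist'); save(c,'w4')"
```

```text
t 5.35 p [ 0.4419 -0.107   0.0513] yaw -53.15 tilt 0.46 F [-0.6  0.1  0.3] M [ 0.02  0.08 -0.05] g 0.415 j [-0.46  0.18  0.65  2.13 -0.15  0.86 -0.65]
[[ 0.008   0.8002  0.5997]
 [ 0.0012  0.5997 -0.8002]
 [-1.      0.0071  0.0038]]
```

View pics/w4.png

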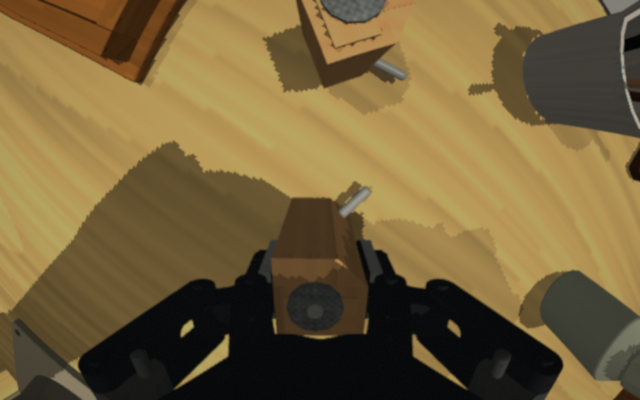

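{"fn": "play_rows", "kwargs": {"increments": "-0.02 0 0 0; -0.03 0 0 0; -0.03 0 0 0; -0.025 0 0 0; 0 0 0 0", "squeeze": 80}}

```text
clock: 5.9
position: [0.4397, -0.1074, 0.159]
ee_rot: [0.317, 0.631, -0.316, 0.634]
ft_force: [-0.3, 0.3, -1.2]
grip_width: 0.414
```

```bash
cat > tgt.py <<'E'
from plan import *
PS=np.array([.5435,.1946,np.radians(6.69)])
def S(x,y,z): c,s=np.cos(PS[2]),np.sin(PS[2]); return [PS[0]+c*x-s*y,PS[1]+s*x+c*y,z]
def inS(p): c,s=np.cos(PS[2]),np.sin(PS[2]); d=np.array(p[:2])-PS[:2]; return np.array([c*d[0]+s*d[1],-s*d[0]+c*d[1]])
E
python3 -c "
from tgt import *
st()
p,R=plan(S(-.057,-.087,.155),6.7,9)"
```

```text
t 5.9 p [ 0.4397 -0.1074  0.159 ] yaw -53.19 tilt 0.26 F [-0.3  0.3 -1.2] M [ 0.04 -0.02  0.02] g 0.414 j [-0.52 -0.02  0.66  2.03  0.01  1.12 -0.79]
0.0005 0.019 -0.0148 -0.116; 0.0005 0.0206 -0.0125 -0.116; 0.0005 0.0219 -0.01 -0.116; 0.0005 0.0229 -0.0074 -0.116; 0.0005 0.0236 -0.0047 -0.116; 0.0004 0.024 -0.0019 -0.116; 0.0005 0.0241 0.0008 -0.116; 0.0004 0.0238 0.0036 -0.116; 0.0005 0.0232 0.0064 -0.116
end [0.497  0.1016 0.155 ] 6.6
```

{"fn": "play_rows", "kwargs": {"increments": "0 0.019 -0.015 -0.116; 0 0.021 -0.013 -0.116; 0 0.022 -0.01 -0.116; 0 0.023 -0.007 -0.116; 0 0.024 -0.005 -0.116; 0 0.024 -0.002 -0.116; 0 0.024 0.001 -0.116; 0 0.024 0.004 -0.116; 0 0.023 0.006 -0.116; 0 0 0 0; 0 0 0 0"}}

```text
clock: 7.0
position: [0.4925, 0.1108, 0.1508]
ee_rot: [-0.056, 0.706, 0.055, 0.704]
ft_force: [0.1, -0.7, 0.0]
grip_width: 0.411
```

```bash
python3 -c "
from tgt import *
o=st();print(inS(o['position']))
p,R=plan(S(-.057,-.087,.13),6.7,2)
for n in['wrist','scene','top']:
  c=camera(n); save(c,n+'5')
import pickle
"
```

```text
t 7.0 p [0.4925 0.1108 0.1508] yaw 8.95 tilt 0.21 F [ 0.1 -0.7  0. ] M [-0.04 -0.01 -0.01] g 0.411 j [-0.72  0.14  0.44  1.9  -0.07  1.11 -0.09]
[-0.06039036 -0.07725172]
0.0104 -0.0049 0.0015 0.02; 0.0104 -0.0049 0.0017 0.02
end [0.497  0.1016 0.13  ] 6.7
```

View pics/wrist5.png

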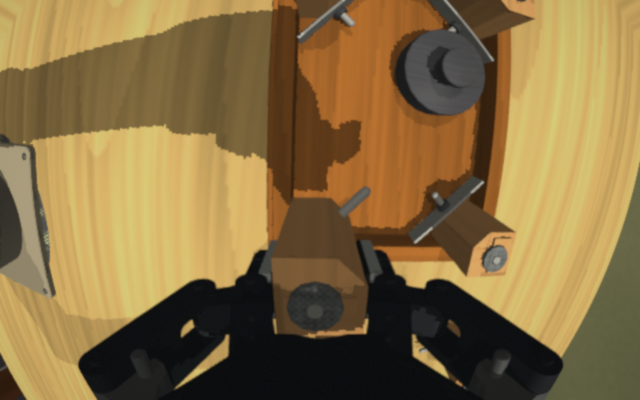

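View pics/scene5.png

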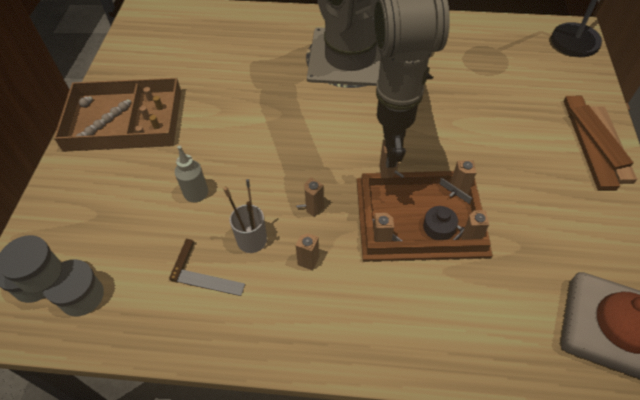

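```bash
python3 -c "
import cv2
im=cv2.imread('pics/wrist5.png')
def crop(u0,v0,w,h,k,n):
    o=cv2.convertScaleAbs(cv2.resize(im[v0:v0+h,u0:u0+w],None,fx=k,fy=k,interpolation=cv2.INTER_CUBIC),alpha=1.5)
    for i in range(0,w,10): cv2.putText(o,str(u0+i),(int((i+.5)*k)-8,8),0,.3,(255,255,255)); cv2.line(o,(int((i+.5)*k),10),(int((i+.5)*k),14),(255,255,255))
    for i in range(0,h,10): cv2.putText(o,str(v0+i),(0,int((i+.5)*k)+3),0,.3,(255,255,255))
    cv2.imwrite('pics/'+n+'.png',o)
crop(255,0,270,280,3,'w5a')
im2=im
crop(255,0,270,280,2,'w5b')
"; python3 -c "
import cv2; im=cv2.imread('pics/w5a.png'); print(im.shape); cv2.imwrite('pics/w5c.png',im[:600,:800]); cv2.imwrite('pics/w5d.png',im[440:,:800])"
```

```text
(840, 810, 3)
```

View pics/w5c.png

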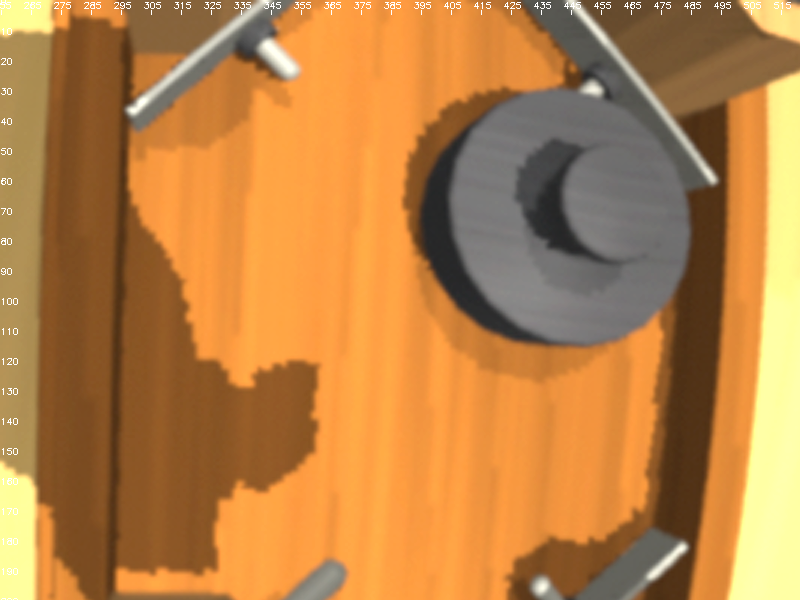

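View pics/w5d.png

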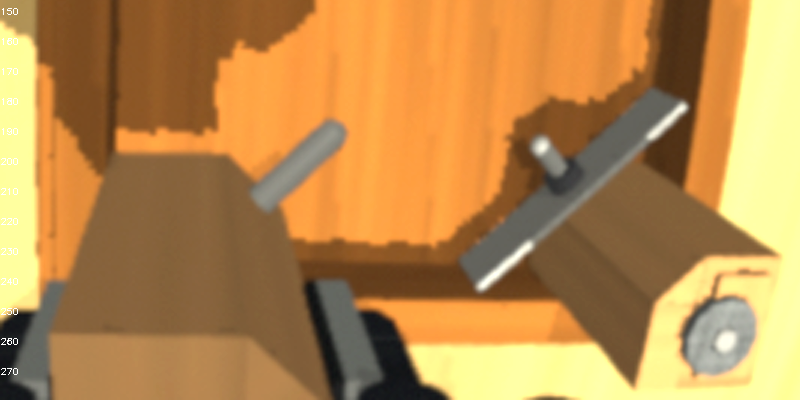

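```bash
cat > f3.py <<'E'
from wr import *
from tgt import *
from scipy.optimize import least_squares
o=get_obs(); c=camera('wrist')
st()
def T(p,X): k,s=np.cos(p[2]),np.sin(p[2]); return [p[0]+k*X[0]-s*X[1],p[1]+s*X[0]+k*X[1],X[2]]
# line obs: edge (axis, value, z), pixel; residual: point on line min distance
L=[('x',-.085,.045,(297,30)),('x',-.085,.045,(294,95)),('x',-.085,.045,(291,160)),('y',-.115,.045,(380,246)),('y',-.115,.045,(430,245.5)),('x',.085,.045,(497,33)),('x',.085,.045,(495,100)),('x',.085,.045,(485.5,187))]
ts=np.linspace(-.14,.14,281)
def res(p):
    r=[]
    for a,v,z,uv in L:
        pts=np.array([wproj(c,o,T(p,(v,t,z) if a=='x' else (t,v,z))) for t in ts])-uv
        i=np.argmin(np.hypot(*pts.T)); j=min(max(i,1),len(ts)-2); d=pts[j+1]-pts[j-1]; n=np.array([-d[1],d[0]])/np.hypot(*d); r.append(n@pts[j])
    r+=list((np.array(wproj(c,o,T(p,(.067,-.097,.105))))-(495.5,258)))
    return np.array(r)
r=least_squares(res,PS,loss='soft_l1',diff_step=1e-4); print(r.x.round(4),np.degrees(r.x[2])); print(res(r.x).round(1)); print(res(PS).round(1))
E
python3 f3.py
```

```text
t 7.2 p [0.4928 0.1103 0.1516] yaw 8.87 tilt 0.14 F [ 0.9 -0.4  0.1] M [ 0.01 -0.01  0.03] g 0.412 j [-0.72  0.14  0.44  1.9  -0.07  1.11 -0.09]
[0.5442 0.1946 0.1134] 6.4960485061295214
[-0.4 -0.3  0.7 -0.1  1.1  0.   0.6  0.6 -1.9 -1.1]
[-1.5 -1.2  0.1 -0.1  0.9 -0.8 -0.1  0.2 -2.1 -1.4]
```

```bash
sed -i 's/PS=np.array.*/PS=np.array([.544,.1946,np.radians(6.6)])/' tgt.py; python3 -c "
from tgt import *
st();p,R=plan(S(-.059,-.091,.13),6.6,3)"
```

```text
t 7.2 p [0.4928 0.1103 0.1516] yaw 8.87 tilt 0.14 F [ 0.9 -0.4  0.1] M [ 0.01 -0.01  0.03] g 0.412 j [-0.72  0.14  0.44  1.9  -0.07  1.11 -0.09]
0.0072 -0.0044 0.0004 0.013; 0.0072 -0.0044 0.0004 0.013; 0.0072 -0.0043 0.0005 0.013
end [0.4959 0.0975 0.13  ] 6.6
```

{"fn": "play_rows", "kwargs": {"increments": "0.007 -0.004 0 0.013; 0.007 -0.004 0 0.013; 0.007 -0.004 0 0.013; 0 0 0 0; 0 0 0 0"}}

```text
clock: 7.7
position: [0.4943, 0.0949, 0.1284]
ee_rot: [-0.038, 0.707, 0.038, 0.705]
ft_force: [0.9, -0.2, -0.8]
grip_width: 0.414
```

```bash
python3 -c "
from tgt import *
o=st();print(inS(o['position']));p,R=plan(S(-.059,-.091,.085),6.6,4)"
```

```text
t 7.7 p [0.4943 0.0949 0.1284] yaw 6.13 tilt 0.16 F [ 0.9 -0.2 -0.8] M [ 0.04 -0.05 -0.03] g 0.414 j [-0.7   0.17  0.46  1.93 -0.08  1.06 -0.1 ]
[-0.06086468 -0.09335573]
0.0108 0.0006 0.0005 -0.002; 0.0109 0.0006 0.0005 -0.002; 0.0108 0.0006 0.0005 -0.002; 0.0109 0.0006 0.0005 -0.002
end [0.4959 0.0975 0.085 ] 6.6
```

{"fn": "play_rows", "kwargs": {"increments": "0.01 0.001 0.001 -0.002; 0.01 0.001 0.001 -0.002; 0.01 0.001 0.001 -0.002; 0.01 0 0 -0.002; 0 0 0 0; 0 0 0 0"}}

```text
clock: 8.3
position: [0.4967, 0.099, 0.0841]
ee_rot: [-0.042, 0.707, 0.041, 0.705]
ft_force: [-0.7, 0.3, -0.6]
grip_width: 0.411
```

```bash
python3 -c "
from tgt import *
o=st();print(inS(o['position']));p,R=plan(S(-.059,-.091,.066),6.6,4)
for n in['wrist','top']:
  c=camera(n); save(c,n+'6')"
```

```text
t 8.3 p [0.4967 0.099  0.0841] yaw 6.7 tilt 0.21 F [-0.7  0.3 -0.6] M [ 0.02 -0.07 -0.03] g 0.411 j [-0.69  0.24  0.45  1.96 -0.12  0.97 -0.06]
[-0.0579981  -0.08948414]
0.0045 -0.0004 -0.0002 0; 0.0045 -0.0004 -0.0002 0; 0.0046 -0.0004 -0.0003 0; 0.0045 -0.0003 -0.0002 0
end [0.4959 0.0974 0.066 ] 6.7
```

View pics/wrist6.png

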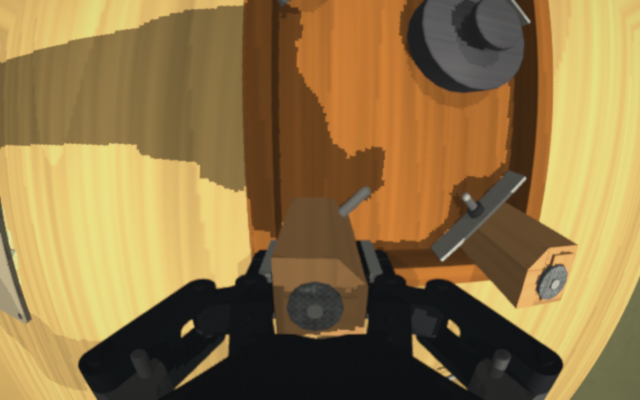

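{"fn": "play_rows", "kwargs": {"increments": "0.006 0 0 0; 0.005 0 0 0; 0.003 0 0 0; 0 0 0 0"}}

```text
clock: 8.8
position: [0.4973, 0.0992, 0.0701]
ee_rot: [-0.041, 0.706, 0.041, 0.705]
ft_force: [0.2, 0.4, -0.4]
grip_width: 0.41
```

```bash
python3 -c "
from tgt import *
o=st();print(inS(o['position']))"
```

```text
t 8.8 p [0.4973 0.0992 0.0701] yaw 6.7 tilt 0.1 F [ 0.2  0.4 -0.4] M [0.03 0.01 0.04] g 0.41 j [-0.68  0.26  0.44  1.97 -0.14  0.94 -0.05]
[-0.05738099 -0.0893541 ]
```

{"fn": "play_rows", "kwargs": {"increments": "0.003 0 0 0; 0.003 0 0 0; 0.003 0 0 0"}}

```text
clock: 9.1
position: [0.4978, 0.0991, 0.0661]
ee_rot: [-0.04, 0.707, 0.042, 0.705]
ft_force: [-24.4, -5.9, 61.7]
grip_width: 0.408
```

```bash
python3 -c "
from tgt import *
o=st();print(inS(o['position']))"
```

```text
t 9.1 p [0.4978 0.0991 0.0661] yaw 6.64 tilt 0.25 F [-24.4  -5.9  61.7] M [-1.2   6.11  0.11] g 0.408 j [-0.68  0.27  0.44  1.97 -0.14  0.93 -0.05]
[-0.05684898 -0.08954584]
```

{"fn": "play_rows", "kwargs": {"increments": "-0.001 0 0 0; 0 -0.002 -0.003 0; 0 -0.002 -0.003 0; 0 -0.002 -0.002 0", "squeeze": 100}}

```text
clock: 9.5
position: [0.4907, 0.092, 0.0681]
ee_rot: [-0.039, 0.707, 0.042, 0.705]
ft_force: [-0.4, 0.1, -0.8]
grip_width: 0.411
```

```bash
python3 -c "
from tgt import *
o=st();print(inS(o['position']))"
```

```text
t 9.5 p [0.4907 0.092  0.0681] yaw 6.64 tilt 0.26 F [-0.4  0.1 -0.8] M [-0.04 -0.01  0.  ] g 0.411 j [-0.67  0.24  0.44  2.   -0.13  0.93 -0.04]
[-0.06477839 -0.09576076]
```

{"fn": "play_rows", "kwargs": {"increments": "0 0 -0.0015 0; 0 0 -0.0015 0; 0 0 -0.0015 0"}}

```text
clock: 9.8
position: [0.488, 0.0913, 0.0682]
ee_rot: [-0.039, 0.705, 0.042, 0.707]
ft_force: [7.4, 1.2, -4.5]
grip_width: 0.409
```

```bash
python3 -c "
from tgt import *
o=st();print(inS(o['position']))"
```

```text
t 9.8 p [0.488  0.0913 0.0682] yaw 6.63 tilt 0.33 F [ 7.4  1.2 -4.5] M [ 0.1  -1.88  0.09] g 0.409 j [-0.68  0.23  0.45  2.01 -0.13  0.92 -0.05]
[-0.0674737  -0.09618309]
```

{"fn": "play_rows", "kwargs": {"increments": "0 -0.0015 0 0; 0 -0.0015 0 0; 0 -0.0015 0 0"}}

```text
clock: 10.1
position: [0.4884, 0.0896, 0.0683]
ee_rot: [-0.039, 0.704, 0.044, 0.707]
ft_force: [0.1, 6.7, -0.4]
grip_width: 0.407
```

```bash
python3 -c "
from tgt import *
o=st();print(inS(o['position']));print(Ro.from_quat(o['ee_rot']).as_matrix().round(4)[2])"
```

```text
t 10.1 p [0.4884 0.0896 0.0683] yaw 6.76 tilt 0.49 F [ 0.1  6.7 -0.4] M [ 1.64 -0.01  0.11] g 0.407 j [-0.67  0.23  0.45  2.01 -0.13  0.92 -0.04]
[-0.06729223 -0.09793855]
[-1.      0.0071  0.0048]
```

{"fn": "play_rows", "kwargs": {"increments": "0.001 -0.0003 -0.0003 0; 0.001 -0.0005 -0.0005 0; 0.001 -0.0005 -0.0005 0"}}

```text
clock: 10.4
position: [0.4883, 0.0897, 0.0664]
ee_rot: [-0.039, 0.703, 0.046, 0.708]
ft_force: [-3.5, 3.0, 18.1]
grip_width: 0.411
```

```bash
python3 -c "
from tgt import *
o=st();print(inS(o['position']));print(Ro.from_quat(o['ee_rot']).as_matrix().round(4)[2])"
```

```text
t 10.4 p [0.4883 0.0897 0.0664] yaw 6.85 tilt 0.66 F [-3.5  3.  18.1] M [0.57 1.14 0.07] g 0.411 j [-0.67  0.23  0.44  2.01 -0.14  0.92 -0.03]
[-0.06740422 -0.09782409]
[-0.9999  0.009   0.0072]
```

{"fn": "play_rows", "kwargs": {"increments": "0.0012 -0.0025 -0.0025 0.003"}}

```text
clock: 10.5
position: [0.4881, 0.0893, 0.0665]
ee_rot: [-0.037, 0.702, 0.046, 0.71]
ft_force: [7.4, 14.8, 6.2]
grip_width: 0.409
```

```bash
python3 -c "
from tgt import *
import pickle
o=st();print(inS(o['position']));print(Ro.from_quat(o['ee_rot']).as_matrix().round(4)[2])
for n in['wrist','scene','top']:
  c=camera(n); save(c,n+'7'); pickle.dump((c,o),open(n+'7.pkl','wb'))
  im=c['img']
  if n=='scene': cv2.imwrite('pics/s7c.png',cv2.resize(im[90:270,345:500],None,fx=3.3,fy=3.3,interpolation=cv2.INTER_CUBIC))
  if n=='wrist': cv2.imwrite('pics/w7c.png',cv2.resize(im[140:340,200:420],None,fx=3,fy=3,interpolation=cv2.INTER_CUBIC))
st()"
```

```text
t 10.5 p [0.4881 0.0893 0.0665] yaw 6.76 tilt 0.96 F [ 7.4 14.8  6.2] M [ 3.41 -1.53  0.4 ] g 0.409 j [-0.67  0.23  0.45  2.02 -0.14  0.91 -0.03]
[-0.06766536 -0.09817418]
[-0.9999  0.0118  0.0118]
t 10.65 p [0.4881 0.0894 0.0665] yaw 6.78 tilt 0.97 F [5.4 9.9 5.1] M [ 2.27 -0.88  0.25] g 0.408 j [-0.67  0.23  0.44  2.02 -0.14  0.91 -0.03]
```

View pics/w7c.png

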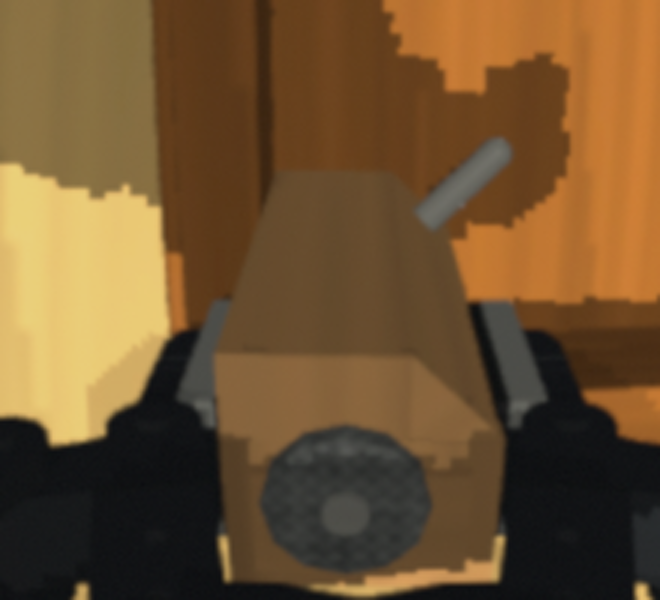

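View pics/s7c.png

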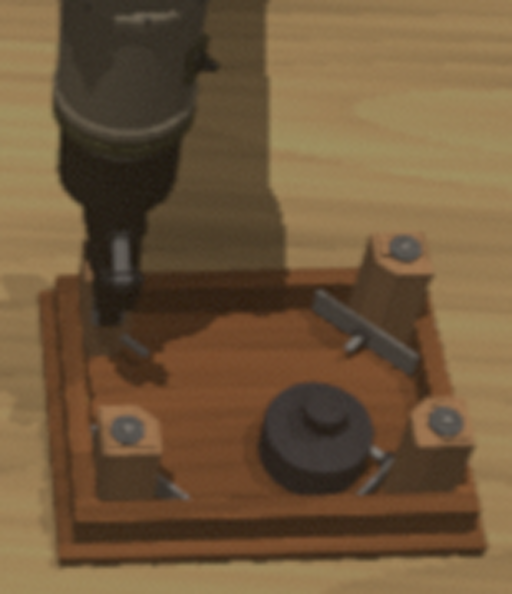

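View pics/top7.png

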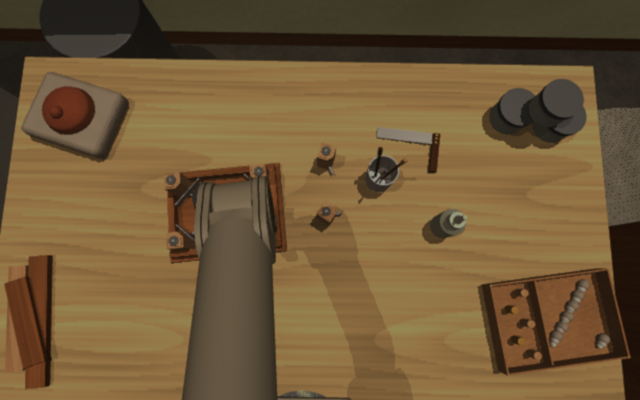

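{"fn": "play_rows", "kwargs": {"increments": "0.0015 0 0 0; 0.0015 0 0 0; 0.0015 0 0 0; 0.0015 0 0 0"}}

```text
clock: 11.05
position: [0.4883, 0.0896, 0.0664]
ee_rot: [-0.036, 0.703, 0.047, 0.709]
ft_force: [-8.6, 0.4, 24.9]
grip_width: 0.408
```

```bash
python3 -c "
from tgt import *
o=st();print(inS(o['position']));print(Ro.from_quat(o['ee_rot']).as_matrix().round(4)[2])"
```

```text
t 11.05 p [0.4883 0.0896 0.0664] yaw 6.77 tilt 1.03 F [-8.6  0.4 24.9] M [-0.22  2.33  0.1 ] g 0.408 j [-0.67  0.23  0.44  2.01 -0.14  0.91 -0.03]
[-0.06736497 -0.09786053]
[-0.9998  0.015   0.01  ]
```

```bash
python3 -c "
from tgt import *
o=st();c=camera('wrist'); save(c,'w8')
a=cv2.imread('pics/w4.png');b=c['img']; w7=cv2.imread('pics/wrist7.png')
for nm,im in(('w4',a),('w5',cv2.imread('pics/wrist5.png')),('w6',cv2.imread('pics/wrist6.png')),('w7',w7),('w8',b)):
  cv2.imwrite('pics/z_'+nm+'.png',cv2.resize(im[180:345,260:385],None,fx=3,fy=3,interpolation=cv2.INTER_CUBIC))
z=np.hstack([cv2.convertScaleAbs(cv2.imread('pics/z_w%d.png'%k),alpha=1.5)[:, :] for k in(4,8)]);
cv2.imwrite('pics/zz.png',z);print(z.shape)
# template: bolt & glide
g=lambda im:cv2.cvtColor(im,cv2.COLOR_BGR2GRAY)
for nm,(u,v,w,h) in dict(bolt=(342,184,32,30),glide=(285,285,60,46),botedge=(280,190,55,16),topedge=(270,250,80,20)).items():
  t=g(a)[v:v+h,u:u+w]
  for k,im in((5,cv2.imread('pics/wrist5.png')),(6,cv2.imread('pics/wrist6.png')),(7,w7),(8,b)):
    r=cv2.matchTemplate(g(im)[v-6:v+h+6,u-6:u+w+6],t,cv2.TM_CCOEFF_NORMED); _,m,_,l=cv2.minMaxLoc(r); print(nm,k,l[0]-6,l[1]-6,round(m,3))
"
```

```text
t 11.05 p [0.4883 0.0896 0.0664] yaw 6.77 tilt 1.03 F [-8.6  0.4 24.9] M [-0.22  2.33  0.1 ] g 0.408 j [-0.67  0.23  0.44  2.01 -0.14  0.91 -0.03]
(495, 750, 3)
bolt 5 6 5 0.793
bolt 6 -6 4 0.686
bolt 7 -6 -6 0.319
bolt 8 -6 -6 0.317
glide 5 0 0 0.884
glide 6 0 0 0.875
glide 7 0 0 0.854
glide 8 0 0 0.836
botedge 5 6 1 0.756
botedge 6 -5 -6 -0.028
botedge 7 6 -6 -0.082
botedge 8 6 -6 -0.04
topedge 5 -1 0 0.835
topedge 6 -1 0 0.836
topedge 7 -1 0 0.833
topedge 8 -1 0 0.834
```

View pics/zz.png

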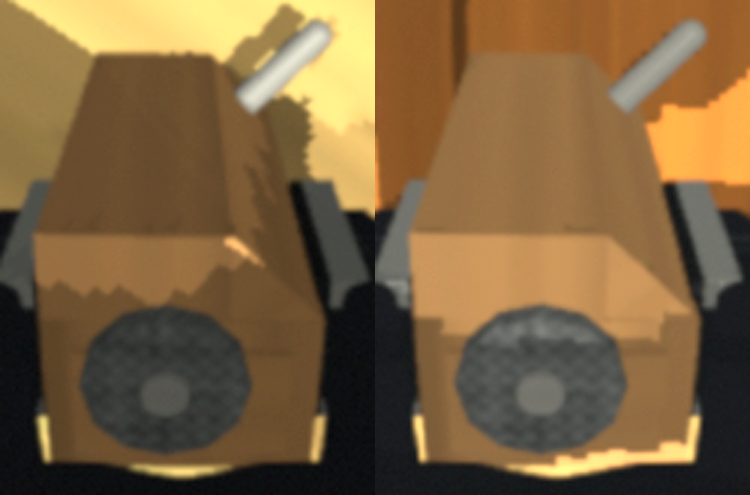

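{"fn": "play_rows", "kwargs": {"increments": "0.0012 0.0015 0.0005 0; 0.0012 0.0015 0.0005 0"}}

```text
clock: 11.3
position: [0.4885, 0.0899, 0.0663]
ee_rot: [-0.036, 0.704, 0.046, 0.708]
ft_force: [-5.7, -5.4, 23.2]
grip_width: 0.409
```

```bash
python3 -c "
from tgt import *
o=st();print(inS(o['position']));print(Ro.from_quat(o['ee_rot']).as_matrix().round(4)[2])"
```

```text
t 11.3 p [0.4885 0.0899 0.0663] yaw 6.66 tilt 0.87 F [-5.7 -5.4 23.2] M [-1.48  2.13  0.09] g 0.409 j [-0.67  0.23  0.45  2.01 -0.14  0.92 -0.03]
[-0.06714699 -0.09761397]
[-0.9999  0.0134  0.0071]
```

{"fn": "play_rows", "kwargs": {"increments": "0.0015 0.003 0.0015 0; 0.0015 0.003 0.0015 0; 0.0015 0.003 0.0015 0; 0.0015 0.003 0.0015 0"}}

```text
clock: 11.7
position: [0.4897, 0.0909, 0.0663]
ee_rot: [-0.036, 0.709, 0.04, 0.703]
ft_force: [-14.5, -10.4, 34.6]
grip_width: 0.41
```

```bash
python3 -c "
from tgt import *
o=st();print(inS(o['position']));print(Ro.from_quat(o['ee_rot']).as_matrix().round(4)[2])"
```

```text
t 11.7 p [0.4897 0.0909 0.0663] yaw 6.17 tilt 0.5 F [-14.5 -10.4  34.6] M [-2.4   3.4   0.12] g 0.41 j [-0.67  0.25  0.45  1.99 -0.14  0.93 -0.05]
[-0.06586881 -0.09678816]
[-1.      0.005  -0.0072]
```

{"fn": "play_rows", "kwargs": {"increments": "0.0003 -0.0015 -0.002 -0.004; 0.0005 -0.0015 -0.002 -0.004"}}

```text
clock: 11.9
position: [0.4884, 0.0895, 0.0668]
ee_rot: [-0.038, 0.707, 0.044, 0.705]
ft_force: [10.9, 11.2, -7.1]
grip_width: 0.411
```

```bash
python3 -c "
from tgt import *
o=st();print(inS(o['position']));print(Ro.from_quat(o['ee_rot']).as_matrix().round(4)[2])"
```

```text
t 11.9 p [0.4884 0.0895 0.0668] yaw 6.66 tilt 0.48 F [10.9 11.2 -7.1] M [ 2.88 -2.52  0.13] g 0.411 j [-0.67  0.24  0.45  2.   -0.14  0.93 -0.03]
[-0.06735037 -0.09804059]
[-1.      0.0082 -0.0013]
```

{"fn": "play_rows", "kwargs": {"increments": "0.0015 -0.0013 -0.0022 0"}}

```text
clock: 12.0
position: [0.4883, 0.0896, 0.0664]
ee_rot: [-0.038, 0.705, 0.045, 0.707]
ft_force: [4.2, 6.2, 8.7]
grip_width: 0.413
```

```bash
python3 -c "
from tgt import *
o=st();print(inS(o['position']));print(Ro.from_quat(o['ee_rot']).as_matrix().round(4)[2])
camera('top');camera('top');camera('top')
o=st()"
```

```text
t 12.0 p [0.4883 0.0896 0.0664] yaw 6.73 tilt 0.62 F [4.2 6.2 8.7] M [ 1.51 -1.21  0.19] g 0.413 j [-0.67  0.24  0.44  2.01 -0.14  0.92 -0.03]
[-0.06743965 -0.09789411]
[-0.9999  0.0102  0.0036]
t 12.15 p [0.4883 0.0896 0.0665] yaw 6.72 tilt 0.61 F [5.5 7.6 3. ] M [ 1.67 -1.33  0.16] g 0.409 j [-0.67  0.24  0.45  2.01 -0.14  0.92 -0.03]
```

{"fn": "play_rows", "kwargs": {"increments": "0.0028 -0.002 -0.0035 0"}}

```text
clock: 12.25
position: [0.4881, 0.0895, 0.0663]
ee_rot: [-0.037, 0.703, 0.047, 0.709]
ft_force: [1.2, 8.9, 36.1]
grip_width: 0.409
```

```bash
python3 -c "
from tgt import *
o=st();print(inS(o['position']));print(Ro.from_quat(o['ee_rot']).as_matrix().round(4)[2])
for i in range(8): camera('top')
c=camera('wrist');save(c,'w9');o=st();print(Ro.from_quat(o['ee_rot']).as_matrix().round(4)[2])"
```

```text
t 12.25 p [0.4881 0.0895 0.0663] yaw 6.79 tilt 0.94 F [ 1.2  8.9 36.1] M [1.66 0.85 0.13] g 0.409 j [-0.67  0.23  0.44  2.01 -0.14  0.91 -0.03]
[-0.06757084 -0.09800132]
[-0.9999  0.013   0.0101]
t 12.7 p [0.4881 0.0895 0.0664] yaw 6.79 tilt 0.96 F [ 2.9  7.  19.7] M [ 1.63 -0.11  0.15] g 0.407 j [-0.67  0.23  0.44  2.01 -0.14  0.91 -0.03]
[-0.9999  0.0131  0.0104]
```

View pics/w9.png

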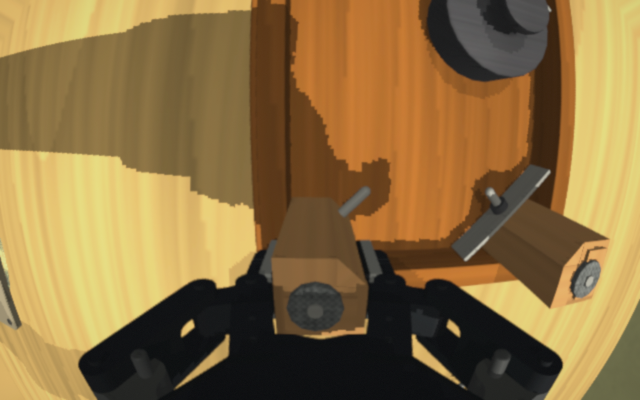

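{"fn": "play_rows", "kwargs": {"increments": "0.0012 0.004 0.002 0; 0.0015 0.004 0.002 0; 0.0015 0.004 0.002 0; 0.0015 0.004 0.002 0"}}

```text
clock: 13.1
position: [0.495, 0.0986, 0.0663]
ee_rot: [-0.037, 0.704, 0.042, 0.708]
ft_force: [-8.0, -7.3, 26.0]
grip_width: 0.411
```

```bash
python3 -c "
from tgt import *
o=st();print(inS(o['position']));print(Ro.from_quat(o['ee_rot']).as_matrix().round(4)[2])"
```

```text
t 13.1 p [0.495  0.0986 0.0663] yaw 6.44 tilt 0.58 F [-8.  -7.3 26. ] M [-1.91  2.27  0.04] g 0.411 j [-0.68  0.25  0.44  1.99 -0.14  0.92 -0.05]
[-0.0597174  -0.08968459]
[-0.9999  0.0074  0.007 ]
```

{"fn": "play_rows", "kwargs": {"increments": "0.002 0.001 0.002 0; 0.002 0.001 0.002 0; 0.002 0.001 0.002 0"}}

```text
clock: 13.4
position: [0.4964, 0.099, 0.0663]
ee_rot: [-0.036, 0.709, 0.041, 0.703]
ft_force: [-17.8, -4.9, 40.0]
grip_width: 0.411
```

```bash
python3 -c "
from tgt import *
o=st();print(inS(o['position']));print(Ro.from_quat(o['ee_rot']).as_matrix().round(4)[2])"
```

```text
t 13.4 p [0.4964 0.099  0.0663] yaw 6.24 tilt 0.63 F [-17.8  -4.9  40. ] M [-1.3   4.58  0.06] g 0.411 j [-0.67  0.26  0.44  1.97 -0.15  0.94 -0.05]
[-0.05830426 -0.08948471]
[-0.9999  0.0084 -0.007 ]
```

{"fn": "play_rows", "kwargs": {"increments": "0.002 0.0025 0.0005 0; 0.002 0.0025 0.0005 0"}}

```text
clock: 13.6
position: [0.4968, 0.0997, 0.0663]
ee_rot: [-0.035, 0.71, 0.039, 0.703]
ft_force: [-13.0, -9.4, 34.6]
grip_width: 0.41
```

```bash
python3 -c "
from tgt import *
o=st();print(inS(o['position']));print(Ro.from_quat(o['ee_rot']).as_matrix().round(4)[2])"
```

```text
t 13.6 p [0.4968 0.0997 0.0663] yaw 6.02 tilt 0.66 F [-13.   -9.4  34.6] M [-2.43  3.03  0.11] g 0.41 j [-0.67  0.27  0.44  1.97 -0.15  0.94 -0.05]
[-0.05781132 -0.08889002]
[-0.9999  0.006  -0.0098]
```

{"fn": "play_rows", "kwargs": {"increments": "-0.0015 0 0 0; 0 -0.003 -0.003 -0.003; 0 -0.003 -0.003 -0.003; 0 -0.002 -0.0025 -0.003"}}

```text
clock: 14.0
position: [0.4887, 0.0896, 0.0678]
ee_rot: [-0.038, 0.709, 0.042, 0.702]
ft_force: [10.6, 10.7, -5.7]
grip_width: 0.41
```

```bash
python3 -c "
from tgt import *
o=st();print(inS(o['position']));print(Ro.from_quat(o['ee_rot']).as_matrix().round(4)[2])"
```

```text
t 14.0 p [0.4887 0.0896 0.0678] yaw 6.51 tilt 0.65 F [10.6 10.7 -5.7] M [ 2.9  -2.71  0.21] g 0.41 j [-0.67  0.24  0.45  1.99 -0.14  0.94 -0.04]
[-0.06699209 -0.09797889]
[-0.9999  0.0061 -0.0096]
```

{"fn": "play_rows", "kwargs": {"increments": "0.0018 -0.0015 -0.003 -0.002"}}

```text
clock: 14.1
position: [0.4884, 0.0896, 0.0673]
ee_rot: [-0.038, 0.707, 0.044, 0.705]
ft_force: [9.6, 7.1, 8.1]
grip_width: 0.413
```

```bash
python3 -c "
from tgt import *
o=st();print(inS(o['position']));print(Ro.from_quat(o['ee_rot']).as_matrix().round(4)[2])
camera('top');o=st();print(Ro.from_quat(o['ee_rot']).as_matrix().round(4)[2])"
```

```text
t 14.1 p [0.4884 0.0896 0.0673] yaw 6.72 tilt 0.52 F [9.6 7.1 8.1] M [ 1.79 -2.49  0.17] g 0.413 j [-0.67  0.24  0.45  2.   -0.14  0.93 -0.03]
[-0.06731186 -0.09787448]
[-1.      0.0085 -0.0029]
t 14.15 p [0.4884 0.0896 0.0673] yaw 6.73 tilt 0.52 F [9.4 6.8 0.4] M [ 1.65 -2.1   0.2 ] g 0.41 j [-0.67  0.24  0.45  2.   -0.14  0.93 -0.03]
[-1.      0.0087 -0.0023]
```

{"fn": "play_rows", "kwargs": {"increments": "0.0022 -0.002 -0.0033 0"}}

```text
clock: 14.25
position: [0.4882, 0.0895, 0.0667]
ee_rot: [-0.038, 0.704, 0.046, 0.707]
ft_force: [7.9, 8.8, 6.7]
grip_width: 0.409
```

```bash
python3 -c "
from tgt import *
o=st();print(inS(o['position']));print(Ro.from_quat(o['ee_rot']).as_matrix().round(4)[2])
for i in range(6):camera('top')
o=st();print(Ro.from_quat(o['ee_rot']).as_matrix().round(4)[2])"
```

```text
t 14.25 p [0.4882 0.0895 0.0667] yaw 6.83 tilt 0.7 F [7.9 8.8 6.7] M [ 1.96 -1.75  0.12] g 0.409 j [-0.67  0.23  0.44  2.01 -0.14  0.92 -0.03]
[-0.06750683 -0.09799175]
[-0.9999  0.0112  0.0049]
t 14.55 p [0.4882 0.0895 0.0667] yaw 6.83 tilt 0.7 F [8.  7.9 3.7] M [ 1.75 -1.81  0.18] g 0.411 j [-0.67  0.23  0.44  2.01 -0.14  0.92 -0.03]
[-0.9999  0.0112  0.0048]
```

{"fn": "play_rows", "kwargs": {"increments": "0.0013 -0.0016 -0.0027 0.002"}}

```text
clock: 14.65
position: [0.4881, 0.0895, 0.0667]
ee_rot: [-0.037, 0.702, 0.047, 0.709]
ft_force: [6.0, 5.4, 3.8]
grip_width: 0.409
```

```bash
python3 -c "
from tgt import *
o=st();print(inS(o['position']));print(Ro.from_quat(o['ee_rot']).as_matrix().round(4)[2])
for i in range(8):camera('top')
c=camera('wrist');save(c,'w10');c=camera('scene');save(c,'s10')
o=st();print(Ro.from_quat(o['ee_rot']).as_matrix().round(4)[2])"
```

```text
t 14.65 p [0.4881 0.0895 0.0667] yaw 6.82 tilt 0.97 F [6.  5.4 3.8] M [ 1.26 -1.33  0.18] g 0.409 j [-0.67  0.23  0.44  2.01 -0.14  0.91 -0.03]
[-0.06765998 -0.09799649]
[-0.9999  0.0131  0.0107]
t 15.15 p [0.488  0.0895 0.0666] yaw 6.81 tilt 0.98 F [7.1 7.1 3.8] M [ 1.49 -1.58  0.15] g 0.408 j [-0.67  0.23  0.44  2.01 -0.14  0.91 -0.03]
[-0.9999  0.0132  0.0108]
```

View pics/w10.png

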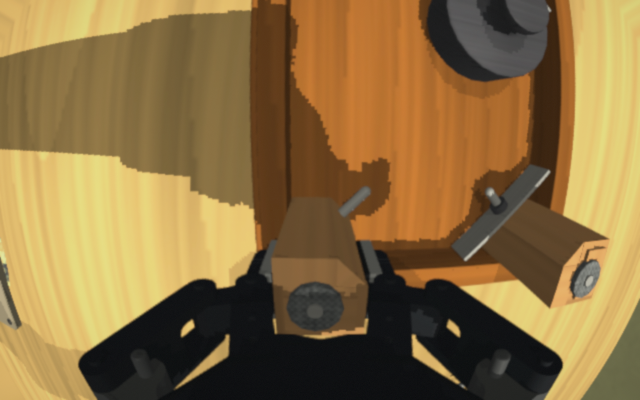

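View pics/s10.png

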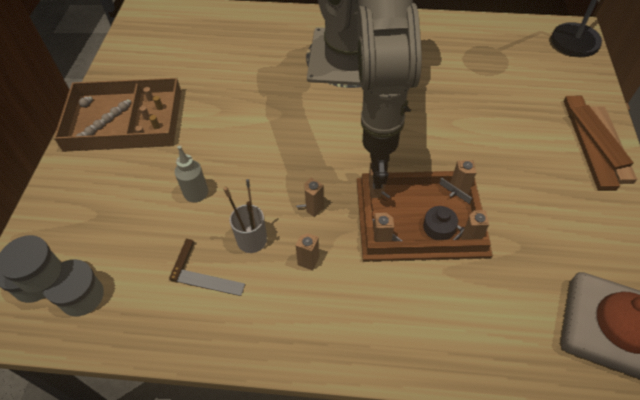

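{"fn": "play_rows", "kwargs": {"increments": "0.002 0.002 0.002 0; 0.0025 0.002 0.002 0; 0.0022 0.002 0.002 0; 0.0022 0.002 0.002 0"}}

```text
clock: 15.55
position: [0.4902, 0.0907, 0.0662]
ee_rot: [-0.037, 0.708, 0.044, 0.704]
ft_force: [-18.1, -8.4, 40.7]
grip_width: 0.41
```

```bash
python3 -c "
from tgt import *
o=st();print(inS(o['position']));print(Ro.from_quat(o['ee_rot']).as_matrix().round(4)[2])"
```

```text
t 15.55 p [0.4902 0.0907 0.0662] yaw 6.61 tilt 0.7 F [-18.1  -8.4  40.7] M [-2.05  4.04  0.07] g 0.41 j [-0.67  0.25  0.44  2.   -0.15  0.93 -0.03]
[-0.06540519 -0.09702332]
[-0.9999  0.0108 -0.0056]
```

More +y ratchet.

{"fn": "play_rows", "kwargs": {"increments": "0.0022 0.0035 0.0008 0; 0.0022 0.0035 0.0008 0; 0.0022 0.0035 0.0008 0"}}

```text
clock: 15.85
position: [0.4914, 0.0921, 0.0663]
ee_rot: [-0.037, 0.71, 0.04, 0.703]
ft_force: [-14.1, -13.6, 40.9]
grip_width: 0.411
```

```bash
python3 -c "
from tgt import *
o=st();print(inS(o['position']));print(Ro.from_quat(o['ee_rot']).as_matrix().round(4)[2])"
```

```text
t 15.85 p [0.4914 0.0921 0.0663] yaw 6.22 tilt 0.62 F [-14.1 -13.6  40.9] M [-3.25  3.7   0.15] g 0.411 j [-0.67  0.25  0.45  1.99 -0.14  0.94 -0.04]
[-0.06407757 -0.09580932]
[-0.9999  0.0049 -0.0097]
```

{"fn": "play_rows", "kwargs": {"increments": "-0.0004 -0.001 -0.0018 -0.003; 0 -0.0013 -0.0018 -0.004"}}

```text
clock: 16.05
position: [0.4886, 0.0896, 0.0676]
ee_rot: [-0.039, 0.709, 0.043, 0.703]
ft_force: [8.4, 9.6, -6.3]
grip_width: 0.409
```

```bash
python3 -c "
from tgt import *
o=st();print(inS(o['position']));print(Ro.from_quat(o['ee_rot']).as_matrix().round(4)[2])"
```

```text
t 16.05 p [0.4886 0.0896 0.0676] yaw 6.62 tilt 0.56 F [ 8.4  9.6 -6.3] M [ 2.5  -2.07  0.18] g 0.409 j [-0.67  0.24  0.45  2.   -0.14  0.94 -0.04]
[-0.06706359 -0.09795075]
[-1.      0.0065 -0.0073]
```

{"fn": "play_rows", "kwargs": {"increments": "0.002 -0.0003 -0.0006 0"}}

```text
clock: 16.15
position: [0.4887, 0.0899, 0.0662]
ee_rot: [-0.039, 0.708, 0.044, 0.704]
ft_force: [-9.7, -2.0, 36.9]
grip_width: 0.411
```

```bash
python3 -c "
from tgt import *
o=st();print(inS(o['position']));print(Ro.from_quat(o['ee_rot']).as_matrix().round(4)[2])"
```

```text
t 16.15 p [0.4887 0.0899 0.0662] yaw 6.68 tilt 0.52 F [-9.7 -2.  36.9] M [-0.44  2.38  0.01] g 0.411 j [-0.67  0.24  0.45  2.   -0.14  0.93 -0.03]
[-0.06698597 -0.09762811]
[-1.      0.0076 -0.0051]
```

{"fn": "play_rows", "kwargs": {"increments": "0.0012 -0.002 -0.0035 0"}}

```text
clock: 16.25
position: [0.4882, 0.0895, 0.0665]
ee_rot: [-0.038, 0.705, 0.045, 0.706]
ft_force: [13.4, 10.5, 2.4]
grip_width: 0.411
```

```bash
python3 -c "
from tgt import *
o=st();print(inS(o['position']));print(Ro.from_quat(o['ee_rot']).as_matrix().round(4)[2])
for i in range(8):camera('top')
o=st();print(Ro.from_quat(o['ee_rot']).as_matrix().round(4)[2])"
```

```text
t 16.25 p [0.4882 0.0895 0.0665] yaw 6.76 tilt 0.58 F [13.4 10.5  2.4] M [ 2.35 -3.18  0.19] g 0.411 j [-0.67  0.24  0.45  2.01 -0.14  0.92 -0.03]
[-0.06750605 -0.09801111]
[-0.9999  0.0099  0.0019]
t 16.65 p [0.4883 0.0896 0.0665] yaw 6.77 tilt 0.57 F [8.9 7.  4.3] M [ 1.61 -1.99  0.16] g 0.405 j [-0.67  0.24  0.44  2.01 -0.14  0.92 -0.03]
[-0.9999  0.0098  0.002 ]
```

```bash
python3 -c "
from tgt import *
print(workorder.hand_in()); st()"
```

```text
the job is handed in; nothing more can be done
None
the job is handed in; nothing more can be done
```

I picked up the loose leg nearest the base and pressed it into the empty corner, foot up, with its bolt facing the inside of the frame. I then handed the job in at about 16.7 s, still holding it there.

**Last checks before hand-in:**
- **Push on the rails:** the force reading was about 9 N from the near rail and 7 N from the right rail, and it looked settled.
- **Down on the top:** the height matched board contact to within about 0.3 mm. The net downward force was low, only about 4 N, because adding more reduced the push on the near rail.
- **Upright and square:** the leg leans about 0.2° compared with how it stood on the bench. Its yaw is within about 0.2° of my estimate of the stand's yaw, 6.6° to 6.8°.
- **Grip:** the leg had not shifted visibly in the gripper, judging from wrist pictures taken partway through the pressing.
- **Other objects:** the glue bottle, jar, try square, spare legs and stand looked unmoved in the last scene picture.

**What went less smoothly:** repeated pushing tilted the leg by up to about 0.5°, so I straightened it and pressed it in again three times. During one of these the leg slid about 8 mm on the board before I put it back. The first touchdown on the board peaked at about 67 N at the wrist, under the 120 N limit.

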